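Lock the white charger into its desk dock

TASK

Set the white charger block down into the pocket of the grey charger dock so that it sits flat on the pocket's floor, then swing the orange locking lever fully shut over it, up against its stop. Leave the black charger where it is.

Things in the scene. Friction and masses are not known exactly. Their poses are not given: they have to be found in the camera images.
- white_charger: white plug-in charger, a rounded block 42 long (its x) x 30 wide (its y) x 24 mm high (z), about 45 g, loose, flat on the desk at the start. Origin at the centre of its underside. Grip it across the 30 mm width.
- black_charger: black charger of the same size and shape, loose on the desk near the white one; a bystander. Origin at the centre of its underside.
- charger_dock: grey dock fixed to the desk, base 150 (x) x 90 (y) x 8 mm. Origin: centre of its underside, straight below the pocket's centre. Pocket, open on top: 62 (x) x 50 mm (y) inside, black walls 5 mm thick, floor 8 and rim 18 mm above the desk. Lever pivot: upright 18 mm metal post at x=+52, y=0. Small metal keeper, 44 mm high, at x=-50, y=+12.5 mm, where the shut lever stops.
- lever_knob (a point): top centre of the lever's upright round orange knob, 16 mm across, 46 to 84 mm above the desk. Lever: flat orange bar, 38 to 46 mm up, swings level; knob 100 mm from the pivot. Open, it points to the dock's -y side, off the pocket; shut (clockwise from above), it crosses the pocket, knob at dock x=-48, y=0, at a firm stop. 1 N at the knob moves it; no spring, stays where left.
Things that resemble listed ones, but are neither listed nor needed, are in the scene too. What is shaped like the white_charger but green or red is not meant.

How it is judged:
By the outcome, as a careful person would: the job done as asked, in the order asked, and still so for the second after the job is handed in, with the robot touching nothing.
It also fails if it takes over 48 s, if anything falls off the work surface, if the arm or the gripper's body presses on something with over 40 N, if the wrist force passes 120 N, or if a joint passes its speed limit or range.

ROBOT

A 7-joint arm with a two-finger parallel gripper is mounted at the origin on a cart in front of the work surface, level with it; the furniture and walls round the work are solid. World frame = base frame: x ahead of the robot, y to its left, z up, the work surface at z = 0. Lengths are in mm, angles in degrees, forces in N, time in s.
With the tool pointing down it reaches from about 425 to 875 mm from the base axis. Payload 4.7 kg.
Tool frame: the origin (TCP) lies between the finger pads; the fingertips stand 19 mm ahead of it and the grasp point (between the pads) is the TCP; z points along the fingers, y is the line along which they close (so a half turn about z gives the same grasp; the last joint's range is limited). The gripper opens to 87 mm and grips with 3 to 60 N. Pads are 19 mm wide; open, the fingers measure 117 mm over their backs; the gripper's body (75 mm by 190 mm) begins 51 mm behind the grasp point.
Start: joints at [69.62, 18.392, -4.016, 83.108, 1.295, 78.541, -3.26], TCP at [234.91, -606.089, 212.787] pointing down, gripper open.
Joint ranges: [-163.93, 163.93], [-17.29, 119.83], [-79.2, 71.16], [3.27, 140.29], [-89.18, 269.18], [5.43, 117.66], [-154.24, 154.24]. Speed limits (degrees/s): [147.25, 147.25, 180, 180, 180, 180, 180].

INTERFACE

Orientations are given as a 3x3 rotation matrix whose columns are the frame's x, y, z axes.
In Python, from cell import status, imaging, arm, models gives the robot as it stands.
- The arm moves only by the shell command python3 -m handwheel 'ROWS' [FORCE]. ROWS is JSON, a list of rows, each an object with "linear": the shift along the tool's x, y, z in cm, a list of three; "turn": the turn about the tool's z in rad; "gripper": the closure, from 0 (fully open) to 1 (shut). In form: [{"linear": [tx, ty, tz], "turn": turn, "gripper": gripper}, ...]. A call has 1 to 5 rows; each row shifts and turns the commanded pose from where the row before left it, along the tool's axes as they then stand; what a row does not reach is not made up. A row lasts 1/10 s, in which the tool goes at most 50 mm and 8.59 degrees, less where a joint would pass 70% of its speed; a pose out of reach is approached as far as the arm can. A call is refused whole if a number of a shift passes 5 or a number of a turn 0.15, either way. A call with a gripper value outside its range is refused whole. The fingers move at their own pace and stop on an object; FORCE is the grip in N (left out, the last holds). Time passes only in rows, so rows that do not move let the fingers close. It gives the time, the measured TCP pose, the force, the opening and the grip force at its end, in the units of the state.
- status.get_obs(): the state, without advancing time (a new reading comes with each control period).
- imaging.camera(name): name is "scene" or "side" or "wrist"; returns a dict with "color" (400x640x3 uint8, red, green, blue), "z_map" (400x640 float32, mm along the optical axis (not along the pixel's ray), 0 where there is no reading), "K" (3x3 intrinsics, pixels), "rvec" (rotation vector, rad) and "tvec" (3), from world to camera coordinates, as OpenCV has them. Camera axes: x right, y down, z forward; pixel columns grow to the right and rows downward; lengths in mm; the calibration is good to about 2 mm. A picture is of the moment at which its call begins.
- arm.sign_off(): hands the job in; it is judged then, once.
Trained networks look in the newest picture that a camera, given by its name, has taken for a name from the list of things; names that differ only in an ending like _2 or _b are one class to them, and where a whole thing is asked for, a point or a joint stands for the part that bears it (a point fixed in the world has none). Each returns a list of dicts, best first, with "confidence" (0 to 1); they miss things now and then, are a little off and sometimes report something else, mostly with a low value. They report only what shows in the picture. A call takes as long as a camera call. They do not tell look-alikes from the thing itself.
- models.boxes_of(camera, thing): "at" ([row, column] in pixels, amid what is visible of it).
- models.outline_of(camera, thing): "mask" (400x640 bool, what is visible of it) and "at" ([row, column] in pixels, amid what is visible of it).
- models.spot_point(camera, thing): "at" ([row, column] in pixels: a listed point, or the origin of a listed thing).
The state is a dict: "time_s": time; "joint_positions": joint angles; "qvel": joint speeds; "joint_torque": joint torques, N m; "eef_pos": TCP position; "tcp_rot": TCP orientation; "contact_force": force on the tool from outside, world axes, zero at the start; "torque": the same for the moment, N m; "gripper_width": finger opening in mm; "gripper_force": force on a finger pad.
Only numpy, scipy, OpenCV 4.12 (cv2) and the standard library are available. Lean on these libraries where they do the work, as an engineer would, in place of code of your own. Each camera call takes 0.05 s, during which the arm holds its last target. There are 200 camera calls.

## Working session

There is one attempt and no reset: what is moved stays moved. The work goes in short steps, Python scripts to look and compute and a shell command to move; the robot and the scene stay as the last step left them, time stands still between calls to the robot, and variables do not carry over. Pictures are saved under pics/ and viewed, at most 14 in all, crops included, and the job is handed in when it is done.

```bash
mkdir -p pics; cat > h.py <<'E'
import numpy as np, cv2
from cell import status, imaging, arm, models
def cam(n):
    c=imaging.camera(n); c['R']=cv2.Rodrigues(np.array(c['rvec'],float))[0]; c['t']=np.array(c['tvec'],float).ravel(); return c
def world(c,r,q,z=None):
    K=c['K']; ray=np.array([(q-K[0][2])/K[0][0],(r-K[1][2])/K[1][1],1.])
    if z is None:
        d=c['z_map'][int(round(r)),int(round(q))]
        return c['R'].T@(ray*d-c['t'])
    o=-c['R'].T@c['t']; v=c['R'].T@ray
    return o+v*(z-o[2])/v[2]
def save(c,f,crop=None,s=1):
    im=c['color'][:,:,::-1]
    if crop: im=im[crop[0]:crop[1],crop[2]:crop[3]]
    cv2.imwrite(f,cv2.resize(im,None,fx=s,fy=s,interpolation=cv2.INTER_CUBIC))
E
python3 - <<'E'
from h import *
np.set_printoptions(precision=1,suppress=True)
ims=[]
for n in('scene','side'):
    c=cam(n); ims.append(c['color']); print(n,-c['R'].T@c['t'])
    for t in('white_charger','black_charger','charger_dock','lever_knob'):
        f=models.spot_point if t=='lever_knob' else models.boxes_of
        for d in f(n,t)[:5]: print(n,t,d['at'],round(d['confidence'],2),world(c,*d['at']))
    save(c,f'pics/{n}0.png',s=1.25)
o=status.get_obs();print(o['tcp_rot'],o['eef_pos'],o['time_s'])
E
```

```text
scene [136.5 711.8 556.1]
scene white_charger [308.1, 323.5] 0.69 [351.5 266.8  25.8]
scene white_charger [278.3, 286.2] 0.65 [435.2 228.9  18.4]
scene white_charger [278.2, 365.7] 0.56 [320.4 177.2  20.4]
scene black_charger [233.4, 245.4] 0.69 [552.2 165.8  24.5]
scene charger_dock [156.4, 338.1] 0.86 [ 528.2 -182.1    8.4]
scene lever_knob [107.1, 347.2] 0.57 [ 553.  -289.3   83.5]
side [352.5 748.8 561.9]
side white_charger [261.7, 383.0] 0.83 [325.7 164.4  23.6]
side white_charger [281.7, 317.6] 0.79 [441.6 230.9  23.6]
side white_charger [300.4, 360.2] 0.65 [362.8 264.8  22.8]
side black_charger [249.7, 265.4] 0.84 [557.  157.7  23.9]
side charger_dock [173.2, 305.7] 0.94 [ 532.9 -167.8    9.3]
side lever_knob [127.9, 304.8] 0.8 [ 553.2 -287.4   83.9]
[[ 0.9  0.4 -0. ]
 [ 0.4 -0.9 -0. ]
 [-0.   0.  -1. ]] [ 234.9 -606.1  212.8] 0.5
```

View pics/scene0.png

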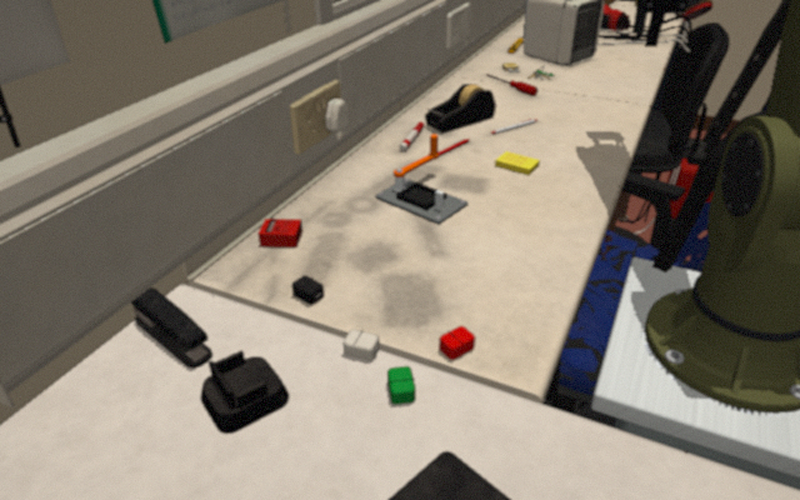

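View pics/side0.png

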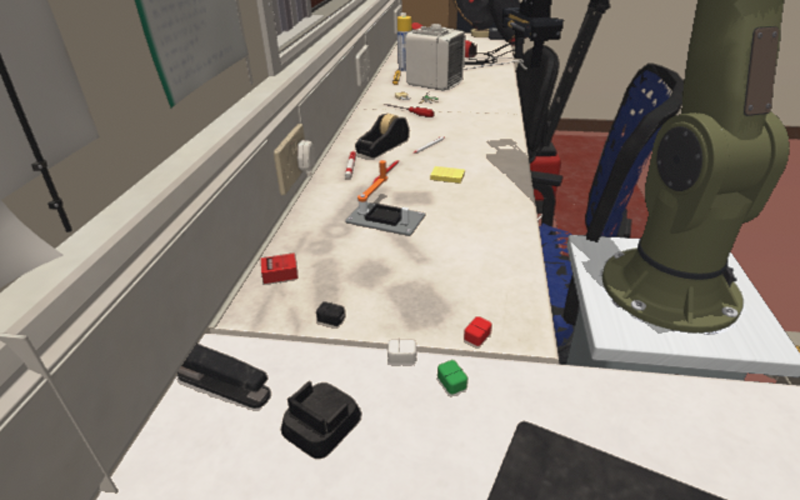

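The white block shows at side pixel (282,318) / scene (278,286), between the black one at (250,265), the red at (262,383) and the green at (300,360), all side-camera pixels. The wall-plug adapter at about (123,243) is a look-alike too. I choose (282,318) because it is white and loose on the desk. The dock is at (173,306), with its lever open.

```bash
python3 - <<'E'
from h import *
np.set_printoptions(precision=1,suppress=True)
def cloud(c,m):
    r,q=np.nonzero(m&(c['z_map']>0)); K=c['K']; d=c['z_map'][r,q]
    p=np.stack([(q-K[0][2])/K[0][0]*d,(r-K[1][2])/K[1][1]*d,d],1)
    return (p-c['t'])@c['R']
for n in('scene','side'):
    c=cam(n)
    for t,lo,hi in(('white_charger',18,30),('charger_dock',4,13)):
        for d in models.outline_of(n,t)[:4]:
            P=cloud(c,d['mask']); P=P[(P[:,2]>lo)&(P[:,2]<hi)]
            print(n,t,d['at'],len(P),cv2.minAreaRect(P[:,:2].astype(np.float32)),np.median(P[:,2]))
    if n=='side': save(c,'pics/crop.png',(190,330,230,430),3)
    K=c['K']
    # orange points (lever), white-metal post
    im=c['color'].astype(int); m=(im[...,0]>150)&(im[...,1]<im[...,0]*.65)&(im[...,2]<im[...,1]*.7)
    P=cloud(c,m); P=P[(abs(P[:,0]-560)<130)&(abs(P[:,1]+220)<130)&(P[:,2]>30)&(P[:,2]<95)]
    b=P[P[:,2]<52]; k=P[P[:,2]>60]
    print('bar',cv2.minAreaRect(b[:,:2].astype(np.float32)),'knob',k.mean(0) if len(k) else 0,len(k))
E
```

```text
scene white_charger [275.8, 363.0] 368 ((326.11859130859375, 161.0974578857422), (42.08323669433594, 30.27062225341797), 61.876182556152344) 23.684583327531428
scene white_charger [275.5, 288.8] 376 ((436.6888122558594, 217.59814453125), (41.86479949951172, 30.55319595336914), 6.79102087020874) 23.62313502113713
scene white_charger [309.0, 322.5] 437 ((360.3963928222656, 257.1731872558594), (30.215606689453125, 42.867103576660156), 33.67078399658203) 23.938837982532128
scene charger_dock [157.6, 338.6] 975 ((526.47607421875, -172.71517944335938), (90.59465026855469, 148.81622314453125), 75.8537826538086) 8.149733886289832
bar ((565.845947265625, -232.29690551757812), (115.1375961303711, 19.59781837463379), 75.07137298583984) knob [ 550.3 -281.3   83.8] 15
side white_charger [303.0, 361.4] 322 ((360.3635559082031, 257.5904541015625), (29.738691329956055, 39.9784049987793), 31.719635009765625) 23.41159853767058
side white_charger [282.7, 319.6] 279 ((437.3628845214844, 216.7958984375), (40.5278205871582, 31.914058685302734), 5.814983367919922) 23.43878944762616
side white_charger [261.0, 384.3] 249 ((326.68121337890625, 161.37779235839844), (41.73270034790039, 29.850080490112305), 59.13156509399414) 23.49668228279411
side charger_dock [173.7, 306.4] 740 ((524.9644775390625, -172.40139770507812), (89.99652099609375, 145.88970947265625), 75.84647369384766) 7.946759581279489
bar ((565.2090454101562, -230.6083984375), (115.0955810546875, 20.746557235717773), 74.9680404663086) knob [ 549.9 -278.9   82.6] 9
```

View pics/crop.png

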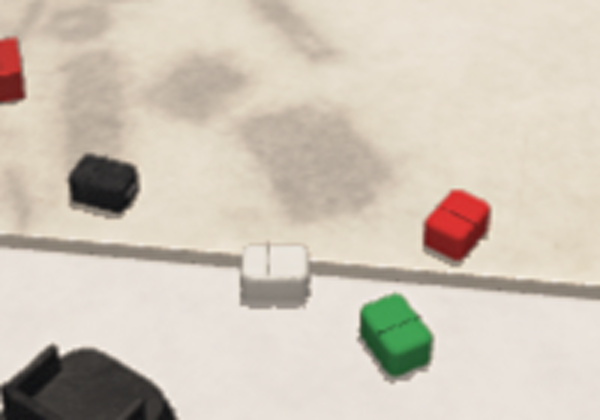

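```bash
cat >> h.py <<'E'
def go(x,y,z,yaw=None):
    "shift (cm, tool axes as they stand) and turn (rad) still to go to the world target"
    o=status.get_obs(); R=np.array(o['tcp_rot']); p=np.array(o['eef_pos'])
    th=np.degrees(np.arctan2(R[1,0],R[0,0]))
    print('t',round(o['time_s'],2),'p',p.round(1),'yaw',round(th,1),'F',np.round(o['contact_force'],1),'w',round(o['gripper_width'],1),'j',np.round(o['joint_positions'],0))
    d=R.T@(np.array([x,y,z])-p)/10
    print('  cm',d.round(2),'rows',round(np.linalg.norm(d)/5,1), 'turn',None if yaw is None else round(np.radians(th-yaw),3))
E
python3 - <<'E'
from h import *
go(480,-300,200,6.5); go(520,0,200); go(437,217,130)
o=status.get_obs();print(np.array(o['tcp_rot']).round(3))
E
```

```text
t 0.8 p [ 234.9 -606.1  212.8] yaw 21.2 F [-0.4 -0.5 -0.5] w 87.0 j [70. 18. -4. 83.  1. 79. -3.]
  cm [ 33.91 -19.68   1.28] rows 7.8 turn 0.256
t 0.8 p [ 234.9 -606.1  212.8] yaw 21.2 F [-0.4 -0.5 -0.5] w 87.0 j [70. 18. -4. 83.  1. 79. -3.]
  cm [ 48.49 -46.2    1.28] rows 13.4 turn None
t 0.8 p [ 234.9 -606.1  212.8] yaw 21.2 F [-0.4 -0.5 -0.5] w 87.0 j [70. 18. -4. 83.  1. 79. -3.]
  cm [ 48.59 -69.44   8.27] rows 17.0 turn None
[[ 0.932  0.361  0.   ]
 [ 0.361 -0.932 -0.   ]
 [-0.     0.    -1.   ]]
```

```bash
python3 -m handwheel '[{"linear":[4.2,-2.45,0.1],"turn":0,"gripper":0},{"linear":[4.2,-2.45,0.1],"turn":0,"gripper":0},{"linear":[4.2,-2.45,0.1],"turn":0,"gripper":0},{"linear":[4.2,-2.45,0.1],"turn":0,"gripper":0},{"linear":[4.2,-2.45,0.1],"turn":0,"gripper":0}]' 20
python3 -m handwheel '[{"linear":[4.2,-2.45,0.1],"turn":0,"gripper":0},{"linear":[4.2,-2.45,0.1],"turn":0,"gripper":0},{"linear":[4.2,-2.45,0.1],"turn":0,"gripper":0},{"linear":[0,-4.5,0],"turn":0.128,"gripper":0},{"linear":[0.5,-4.5,0],"turn":0.128,"gripper":0}]'
python3 -c "
from h import *
go(515,0,200,6.5);go(437,217,130)"
```

```text
time_s: 1.3
eef_pos: [387.4, -414.4, 208.0]
tcp_rot: [[0.932, 0.361, 0.0], [0.361, -0.932, -0.001], [0.0, 0.001, -1.0]]
contact_force: [1.1, 0.1, 0.3]
gripper_width: 87.4
gripper_force: 0.0
time_s: 1.8
eef_pos: [454.7, -213.4, 204.1]
tcp_rot: [[0.994, 0.109, -0.001], [0.109, -0.994, 0.001], [-0.001, -0.001, -1.0]]
contact_force: [1.5, -0.0, 1.1]
gripper_width: 86.8
gripper_force: 0.0
t 1.8 p [ 454.7 -213.4  204.1] yaw 6.2 F [ 1.5 -0.   1.1] w 86.8 j [ 43.   2. -21. 104.   1.  75. -62.]
  cm [  8.31 -20.56   0.41] rows 4.4 turn -0.005
t 1.8 p [ 454.7 -213.4  204.1] yaw 6.2 F [ 1.5 -0.   1.1] w 86.8 j [ 43.   2. -21. 104.   1.  75. -62.]
  cm [  2.93 -42.98   7.44] rows 8.7 turn None
```

```bash
python3 -m handwheel '[{"linear":[1.6,-4.3,0.1],"turn":0,"gripper":0},{"linear":[1.6,-4.3,0.1],"turn":0,"gripper":0},{"linear":[1.6,-4.3,0.1],"turn":0,"gripper":0},{"linear":[1.6,-4.3,0.1],"turn":0,"gripper":0},{"linear":[0,-4.3,0.5],"turn":0,"gripper":0}]'
python3 -m handwheel '[{"linear":[-1,-4.3,1],"turn":0,"gripper":0},{"linear":[-1,-4.3,1],"turn":0,"gripper":0},{"linear":[-1,-4.3,1],"turn":0,"gripper":0},{"linear":[0,-4,1],"turn":0,"gripper":0}]'
python3 -c "
from h import *
go(437,217,130,6.5)"
```

```text
time_s: 2.3
eef_pos: [495.9, 8.2, 196.5]
tcp_rot: [[0.993, 0.114, 0.003], [0.114, -0.993, 0.001], [0.003, -0.0, -1.0]]
contact_force: [0.2, 0.2, 0.2]
gripper_width: 87.0
gripper_force: 0.0
time_s: 2.7
eef_pos: [444.0, 171.9, 155.7]
tcp_rot: [[0.993, 0.114, 0.001], [0.114, -0.993, -0.001], [0.001, 0.001, -1.0]]
contact_force: [1.4, -0.3, -0.4]
gripper_width: 87.1
gripper_force: 0.0
t 2.7 p [444.  171.9 155.7] yaw 6.6 F [ 1.4 -0.3 -0.4] w 87.1 j [  19.    1.  -44.  110.    1.   69. -108.]
  cm [-0.18 -4.56  2.56] rows 1.0 turn 0.001
```

```bash
python3 -m handwheel '[{"linear":[-0.2,-4.5,1.2],"turn":0,"gripper":0},{"linear":[0,0,1.2],"turn":0,"gripper":0},{"linear":[0,0,0],"turn":0,"gripper":0}]'
python3 - <<'E'
from h import *
c=cam('wrist'); save(c,'pics/w1.png')
for d in models.outline_of('wrist','white_charger')[:4]:
    r,q=np.nonzero(d['mask']&(c['z_map']>0)); P=np.array([world(c,a,b) for a,b in zip(r[::7],q[::7])])
    P=P[(P[:,2]>18)&(P[:,2]<30)]
    if len(P)>20: print(np.array(d['at']).round(),c['color'][int(d['at'][0]),int(d['at'][1])],cv2.minAreaRect(P[:,:2].astype(np.float32)))
go(437,217,31,6.5)
E
```

```text
time_s: 3.0
eef_pos: [436.7, 215.3, 130.4]
tcp_rot: [[0.993, 0.117, -0.003], [0.117, -0.993, -0.001], [-0.003, 0.001, -1.0]]
contact_force: [-1.1, -1.0, 0.7]
gripper_width: 87.1
gripper_force: 0.0
[287. 358.] [226  54  52] ((337.48077392578125, 161.98568725585938), (21.93684959411621, 42.317134857177734), 6.303366661071777)
[194. 323.] [227 226 220] ((437.51019287109375, 216.6715850830078), (40.24589920043945, 29.614688873291016), 5.901420593261719)
t 3.1 p [438.5 213.6 131.7] yaw 6.4 F [ 0.4 -0.8 -0.4] w 87.3 j [  16.    5.  -46.  110.    4.   67. -116.]
  cm [-0.11 -0.36 10.07] rows 2.0 turn -0.001
```

View pics/w1.png

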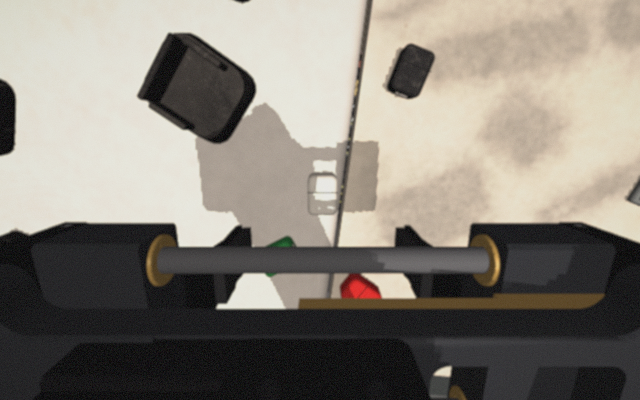

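The wrist view shows the white block at (194,323), centred between the fingers. The red (287,358), green (255,280) and black (70,412) blocks are clear of them. I'll descend to grip high on the block, since closed fingers over a 30 mm block are 60 mm wide and must stay above the pocket rim.

```bash
python3 -m handwheel '[{"linear":[-0.1,-0.3,3.5],"turn":0,"gripper":0.2},{"linear":[0,0,3.5],"turn":0,"gripper":0.3},{"linear":[0,0,2.3],"turn":0,"gripper":0.3},{"linear":[0,0,0.7],"turn":0,"gripper":0.3},{"linear":[0,0,0],"turn":0,"gripper":0.3}]' 25
python3 -c "
from h import *
go(437.5,217,31,6.3)"
```

```text
time_s: 3.6
eef_pos: [437.2, 216.5, 31.6]
tcp_rot: [[0.994, 0.112, -0.001], [0.112, -0.994, -0.001], [-0.001, 0.0, -1.0]]
contact_force: [-0.2, 0.2, 0.7]
gripper_width: 62.2
gripper_force: 0.0
t 3.6 p [437.2 216.5  31.6] yaw 6.4 F [-0.2  0.2  0.7] w 62.2 j [  12.   14.  -45.  116.   12.   55. -122.]
  cm [ 0.04 -0.05  0.06] rows 0.0 turn 0.002
```

```bash
python3 -m handwheel '[{"linear":[0,0,0.1],"turn":0,"gripper":1},{"linear":[0,0,0],"turn":0,"gripper":1},{"linear":[0,0,0],"turn":0,"gripper":1},{"linear":[0,0,0],"turn":0,"gripper":1},{"linear":[0,0,0],"turn":0,"gripper":1}]' 25
python3 -m handwheel '[{"linear":[0,0,0],"turn":0,"gripper":1},{"linear":[0,0,-1],"turn":0,"gripper":1},{"linear":[0,0,-3],"turn":0,"gripper":1},{"linear":[0,0,-4],"turn":0,"gripper":1},{"linear":[0,0,-4],"turn":0,"gripper":1}]' 25
python3 -c "
from h import *
go(500,0,150,-14.15);go(526,-172.5,150)"
```

```text
time_s: 4.1
eef_pos: [437.1, 217.7, 31.1]
tcp_rot: [[0.994, 0.114, 0.001], [0.114, -0.994, -0.0], [0.001, 0.0, -1.0]]
contact_force: [0.7, -0.1, -0.2]
gripper_width: 28.7
gripper_force: 0.0
time_s: 4.6
eef_pos: [436.3, 217.9, 152.4]
tcp_rot: [[0.993, 0.114, -0.001], [0.114, -0.993, 0.0], [-0.001, -0.0, -1.0]]
contact_force: [0.7, 0.3, -1.3]
gripper_width: 0.8
gripper_force: 0.0
t 4.6 p [436.3 217.9 152.4] yaw 6.6 F [ 0.7  0.3 -1.3] w 0.8 j [  17.    4.  -47.  109.    3.   69. -115.]
  cm [ 3.83 22.37  0.24] rows 4.5 turn 0.362
t 4.6 p [436.3 217.9 152.4] yaw 6.6 F [ 0.7  0.3 -1.3] w 0.8 j [  17.    4.  -47.  109.    3.   69. -115.]
  cm [ 4.45 39.81  0.23] rows 8.0 turn None
```

```bash
cat > look.py <<'E'
from h import *
import sys
for n in sys.argv[2:]:
    c=cam(n); save(c,f'pics/{n}{sys.argv[1]}.png')
    for d in models.outline_of(n,'white_charger')[:4]:
        r,q=np.nonzero(d['mask']&(c['z_map']>0)); P=np.array([world(c,a,b) for a,b in zip(r[::3],q[::3])])
        h=np.percentile(P[:,2],[5,50,95]).round(1); P=P[P[:,2]>h[2]-5]
        print(n,np.array(d['at']).round(),c['color'][int(d['at'][0]),int(d['at'][1])],h,cv2.minAreaRect(P[:,:2].astype(np.float32)))
E
python3 look.py 2 wrist side
```

```text
wrist [190. 327.] [220 219 211] [17.2 23.  24.3] ((437.62896728515625, 216.75221252441406), (39.821468353271484, 28.2847957611084), 7.066436767578125)
side [262. 383.] [179  45  44] [ 6.9 22.4 24.9] ((326.2204284667969, 162.02447509765625), (38.486698150634766, 25.9534912109375), 60.056610107421875)
side [282. 322.] [168 161 152] [ 5.3 22.3 24.8] ((436.55230712890625, 216.67794799804688), (38.73098373413086, 30.062667846679688), 6.235248565673828)
side [303. 361.] [ 44 106  57] [ 1.6 22.3 25. ] ((360.81195068359375, 257.1470947265625), (28.909149169921875, 40.43954086303711), 35.227500915527344)
```

View pics/wrist2.png

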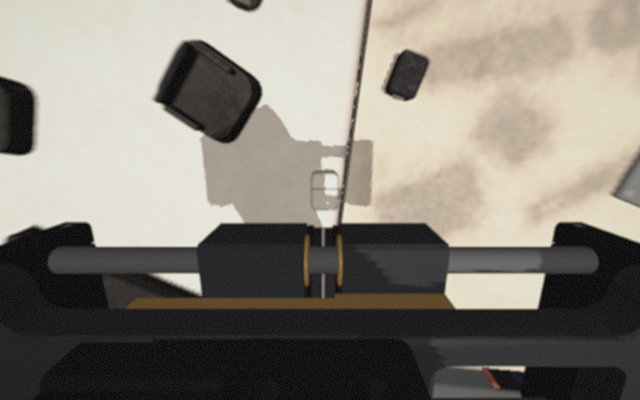

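The block is still at (190,327), unmoved: the lift began before the grip force had built up. I'll go down again and wait for the force.

```bash
python3 -m handwheel '[{"linear":[0,0,0],"turn":0,"gripper":0.3},{"linear":[0,0,0],"turn":0,"gripper":0.3},{"linear":[0,0,0],"turn":0,"gripper":0.3},{"linear":[0,0,0],"turn":0,"gripper":0.3},{"linear":[0,0,1],"turn":0,"gripper":0.3}]' 30
python3 -m handwheel '[{"linear":[0,0,1],"turn":0,"gripper":0.3},{"linear":[0,0,1],"turn":0,"gripper":0.3},{"linear":[0,0,1],"turn":0,"gripper":0.3},{"linear":[0,0,1],"turn":0,"gripper":0.3},{"linear":[0,0,0],"turn":0,"gripper":0.3}]' 30
python3 -c "
from h import *
go(437.5,217,29.5,6.4)"
```

```text
time_s: 5.3
eef_pos: [437.7, 218.1, 141.1]
tcp_rot: [[0.994, 0.114, 0.002], [0.114, -0.994, 0.001], [0.002, -0.0, -1.0]]
contact_force: [0.6, -0.2, 0.3]
gripper_width: 32.7
gripper_force: 0.0
time_s: 5.8
eef_pos: [435.7, 217.2, 98.9]
tcp_rot: [[0.993, 0.114, -0.003], [0.114, -0.994, -0.001], [-0.003, 0.0, -1.0]]
contact_force: [-0.2, -0.1, -0.5]
gripper_width: 60.3
gripper_force: 0.0
t 5.8 p [435.7 217.2  98.9] yaw 6.5 F [-0.2 -0.1 -0.5] w 60.3 j [  15.    8.  -47.  112.    6.   63. -118.]
  cm [0.2  0.04 6.94] rows 1.4 turn 0.002
```

```bash
python3 -m handwheel '[{"linear":[0.1,0,3],"turn":0,"gripper":0.35},{"linear":[0,0,2.5],"turn":0,"gripper":0.4},{"linear":[0,0,1.4],"turn":0,"gripper":0.5},{"linear":[0,0,0],"turn":0,"gripper":1},{"linear":[0,0,0],"turn":0,"gripper":1}]' 30
python3 -m handwheel '[{"linear":[0,0,0],"turn":0,"gripper":1},{"linear":[0,0,0],"turn":0,"gripper":1},{"linear":[0,0,0],"turn":0,"gripper":1},{"linear":[0,0,0],"turn":0,"gripper":1},{"linear":[0,0,0],"turn":0,"gripper":1}]' 30
```

```text
time_s: 6.3
eef_pos: [438.3, 218.3, 32.3]
tcp_rot: [[0.994, 0.114, 0.0], [0.114, -0.994, 0.001], [0.001, -0.0, -1.0]]
contact_force: [-0.1, 0.7, 0.8]
gripper_width: 36.1
gripper_force: 0.0
time_s: 6.8
eef_pos: [438.0, 217.7, 31.9]
tcp_rot: [[0.994, 0.114, 0.0], [0.114, -0.994, -0.0], [0.0, 0.0, -1.0]]
contact_force: [-1.0, -1.1, 0.2]
gripper_width: 2.0
gripper_force: 0.0
```

```bash
python3 look.py 3 wrist side; python3 -c "
import cv2
a=cv2.imread('pics/side3.png')[210:330,240:400];b=cv2.imread('pics/wrist3.png')[120:320,160:480]
a=cv2.resize(a,(480,360));b=cv2.resize(b,(320,200));import numpy as np
z=np.zeros((360,800,3),np.uint8);z[:,:480]=a;z[:200,480:]=b;cv2.imwrite('pics/m3.png',z)"
```

```text
wrist [212. 325.] [175 166 152] [ 8.4 22.9 24.2] ((448.5206604003906, 218.7636260986328), (27.166011810302734, 29.278907775878906), 53.52540969848633)
side [284. 320.] [164 156 148] [ 4.1 20.4 24.8] ((436.6341857910156, 224.42547607421875), (40.998775482177734, 15.854697227478027), 3.0803074836730957)
side [262. 385.] [144  35  34] [-0.2 21.6 24.9] ((326.42657470703125, 159.94215393066406), (40.696083068847656, 27.892913818359375), 58.74370574951172)
side [303. 364.] [ 66 167  87] [ 0.5 22.  24.7] ((360.90948486328125, 257.3110656738281), (27.643146514892578, 39.825565338134766), 35.88843536376953)
```

View pics/m3.png

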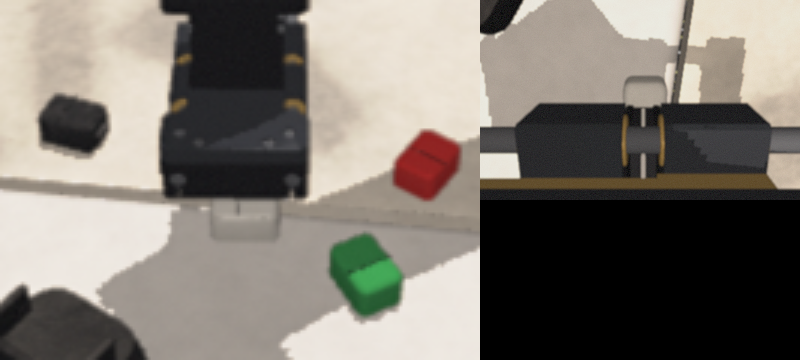

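The fingers closed over the top of the block, which hasn't moved. The usable pad therefore ends less than 10 mm ahead of the TCP, so I must grip lower.

```bash
python3 -m handwheel '[{"linear":[0,0,0],"turn":0,"gripper":0.4},{"linear":[0,0,0],"turn":0,"gripper":0.4},{"linear":[0,0,0],"turn":0,"gripper":0.4},{"linear":[0,0,0],"turn":0,"gripper":0.4},{"linear":[0,0,0],"turn":0,"gripper":0.4}]' 30
python3 -m handwheel '[{"linear":[0,0,0],"turn":0,"gripper":0.4},{"linear":[0,0,0],"turn":0,"gripper":0.4},{"linear":[0,0,0.4],"turn":0,"gripper":0.4},{"linear":[0,0,0.3],"turn":0,"gripper":0.4},{"linear":[0,0,0],"turn":0,"gripper":0.4}]' 30
python3 -c "
from h import *
go(437.5,217,25,6.4)
c=cam('wrist');save(c,'pics/w4.png')"
```

```text
time_s: 7.5
eef_pos: [437.9, 217.8, 31.7]
tcp_rot: [[0.994, 0.114, -0.0], [0.114, -0.994, -0.0], [-0.0, 0.0, -1.0]]
contact_force: [0.1, 0.4, -0.1]
gripper_width: 32.2
gripper_force: 0.0
time_s: 8.0
eef_pos: [437.4, 217.6, 24.1]
tcp_rot: [[0.994, 0.114, -0.001], [0.114, -0.994, -0.0], [-0.001, 0.0, -1.0]]
contact_force: [-0.3, 0.1, -0.8]
gripper_width: 52.0
gripper_force: 0.0
t 8.0 p [437.4 217.6  24.1] yaw 6.5 F [-0.3  0.1 -0.8] w 52.0 j [  13.   15.  -46.  116.   13.   55. -123.]
  cm [ 0.    0.06 -0.09] rows 0.0 turn 0.002
```

View pics/w4.png

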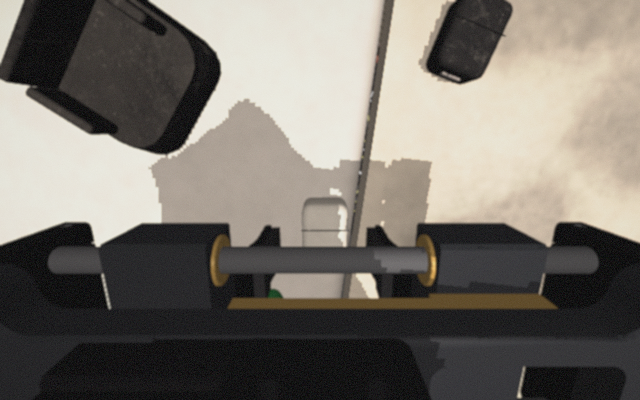

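The block at (225,325) lies between the two fingers. Closing.

```bash
python3 -m handwheel '[{"linear":[0,0,0],"turn":0,"gripper":1},{"linear":[0,0,0],"turn":0,"gripper":1},{"linear":[0,0,0],"turn":0,"gripper":1},{"linear":[0,0,0],"turn":0,"gripper":1},{"linear":[0,0,0],"turn":0,"gripper":1}]' 30
```

```text
time_s: 8.55
eef_pos: [437.9, 217.8, 24.8]
tcp_rot: [[0.994, 0.114, 0.0], [0.114, -0.994, -0.0], [0.0, 0.0, -1.0]]
contact_force: [-0.6, 0.6, -0.4]
gripper_width: 20.2
gripper_force: 0.0
```

```bash
python3 - <<'E'
from h import *
np.set_printoptions(precision=0,suppress=True)
o=status.get_obs();print(o['gripper_width'],o['gripper_force'],o['eef_pos'])
for n in('side','scene'):
    c=cam(n)
    for q in (315,319,323) if n=='side' else (284,288,292):
        print(n,q,[tuple(world(c,r,q).round().astype(int)) for r in range(250,300,3)])
    if n=='side': save(c,'pics/s5.png',(210,310,260,380),5)
E
```

```text
20.171227624218393 0.0 [438. 218.  25.]
side 315 [(np.int64(435), np.int64(286), np.int64(148)), (np.int64(434), np.int64(291), np.int64(147)), (np.int64(432), np.int64(300), np.int64(149)), (np.int64(432), np.int64(305), np.int64(147)), (np.int64(430), np.int64(313), np.int64(149)), (np.int64(431), np.int64(312), np.int64(142)), (np.int64(431), np.int64(310), np.int64(134)), (np.int64(433), np.int64(303), np.int64(121)), (np.int64(433), np.int64(305), np.int64(117)), (np.int64(433), np.int64(304), np.int64(110)), (np.int64(447), np.int64(227), np.int64(24)), (np.int64(446), np.int64(232), np.int64(21)), (np.int64(446), np.int64(233), np.int64(14)), (np.int64(447), np.int64(231), np.int64(5)), (np.int64(446), np.int64(235), np.int64(0)), (np.int64(446), np.int64(240), np.int64(-1)), (np.int64(444), np.int64(248), np.int64(-1))]
side 319 [(np.int64(429), np.int64(283), np.int64(147)), (np.int64(428), np.int64(292), np.int64(148)), (np.int64(427), np.int64(297), np.int64(147)), (np.int64(426), np.int64(304), np.int64(147)), (np.int64(425), np.int64(309), np.int64(146)), (np.int64(425),
[... 3014 characters left out ...]
np.int64(55)), (np.int64(435), np.int64(208), np.int64(49)), (np.int64(433), np.int64(211), np.int64(45)), (np.int64(435), np.int64(208), np.int64(35)), (np.int64(452), np.int64(181), np.int64(1)), (np.int64(436), np.int64(209), np.int64(23)), (np.int64(431), np.int64(216), np.int64(25)), (np.int64(429), np.int64(221), np.int64(24)), (np.int64(425), np.int64(227), np.int64(24)), (np.int64(424), np.int64(230), np.int64(21)), (np.int64(424), np.int64(230), np.int64(14)), (np.int64(425), np.int64(229), np.int64(6)), (np.int64(424), np.int64(232), np.int64(3)), (np.int64(422), np.int64(235), np.int64(-1)), (np.int64(420), np.int64(240), np.int64(-2)), (np.int64(415), np.int64(247), np.int64(0))]
```

View pics/s5.png

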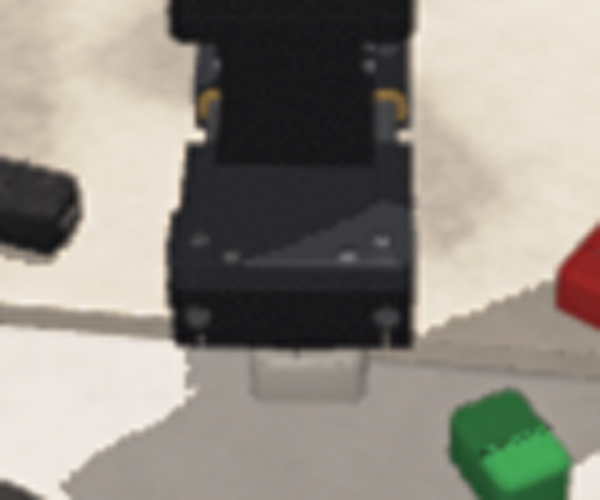

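The side camera puts the gripper body's lower edge at z≈110 and the scene camera puts the fingertips at z≈35. The reported TCP z of 25 implies 76 and 6. The real tool is therefore about 30 mm higher than reported, while xy agrees. I'll open, go down about 25 mm with the force watched, and measure again.

```bash
python3 -m handwheel '[{"linear":[0,0,0],"turn":0,"gripper":0.4},{"linear":[0,0,0],"turn":0,"gripper":0.4},{"linear":[0,0,0],"turn":0,"gripper":0.4},{"linear":[0,0,0],"turn":0,"gripper":0.4},{"linear":[0,0,0],"turn":0,"gripper":0.4}]' 30
python3 -m handwheel '[{"linear":[0,0,0],"turn":0,"gripper":0.4},{"linear":[0,0,0.8],"turn":0,"gripper":0.4},{"linear":[0,0,0.8],"turn":0,"gripper":0.4},{"linear":[0,0,0.6],"turn":0,"gripper":0.4},{"linear":[0,0,0],"turn":0,"gripper":0.4}]' 30
python3 - <<'E'
from h import *
c=cam('scene'); K=c['K']
r,q=np.mgrid[200:320,240:360]; d=c['z_map'][200:320,240:360]
p=np.stack([(q-K[0][2])/K[0][0]*d,(r-K[1][2])/K[1][1]*d,d],-1); P=(p-c['t'])@c['R']
im=c['color'][200:320,240:360].max(-1)
m=(im<90)&(abs(P[...,0]-437)<16)&(abs(P[...,1]-217)<50)&(P[...,2]>3)&(P[...,2]<105)
A=P[m]; i=np.argsort(A[:,2])[:14]; print(A[i].round(0).tolist())
go(437.5,217,0,6.4)
E
```

```text
time_s: 9.15
eef_pos: [437.9, 217.8, 24.7]
tcp_rot: [[0.994, 0.114, -0.0], [0.114, -0.994, -0.0], [-0.0, 0.0, -1.0]]
contact_force: [-0.1, -0.1, -1.7]
gripper_width: 43.9
gripper_force: 0.0
time_s: 9.65
eef_pos: [436.8, 217.4, 1.4]
tcp_rot: [[0.994, 0.114, -0.003], [0.114, -0.994, -0.001], [-0.003, 0.0, -1.0]]
contact_force: [0.0, 0.0, 0.1]
gripper_width: 52.0
gripper_force: 0.0
[[437.0, 250.0, 11.0], [431.0, 250.0, 11.0], [430.0, 250.0, 12.0], [437.0, 252.0, 12.0], [432.0, 252.0, 13.0], [427.0, 250.0, 13.0], [425.0, 252.0, 14.0], [432.0, 251.0, 14.0], [425.0, 251.0, 14.0], [440.0, 253.0, 14.0], [433.0, 253.0, 15.0], [430.0, 185.0, 15.0], [441.0, 254.0, 15.0], [432.0, 192.0, 15.0]]
t 9.7 p [437.2 217.6   1.9] yaw 6.5 F [-0.1  0.1 -0.2] w 52.1 j [  11.   17.  -45.  117.   15.   52. -125.]
  cm [0.02 0.07 0.19] rows 0.0 turn 0.002
```

The tips are now at z≈11.5, so actual tip z = reported + 10. Closing here, about 12 mm up the block.

```bash
python3 -m handwheel '[{"linear":[0,0,0],"turn":0,"gripper":1},{"linear":[0,0,0],"turn":0,"gripper":1},{"linear":[0,0,0],"turn":0,"gripper":1},{"linear":[0,0,0],"turn":0,"gripper":1},{"linear":[0,0,0],"turn":0,"gripper":1}]' 30
python3 -m handwheel '[{"linear":[0,0,0],"turn":0,"gripper":1},{"linear":[0,0,-0.5],"turn":0,"gripper":1},{"linear":[0,0,-1.5],"turn":0,"gripper":1},{"linear":[0,0,-4],"turn":0,"gripper":1},{"linear":[0,0,-4],"turn":0,"gripper":1}]' 30
python3 -c "
from h import *
go(505,0,100,-14.15);go(526,-172.5,100)"
```

```text
time_s: 10.2
eef_pos: [438.1, 217.8, 2.9]
tcp_rot: [[0.994, 0.113, 0.0], [0.113, -0.994, -0.0], [0.0, 0.0, -1.0]]
contact_force: [0.4, -1.2, 0.8]
gripper_width: 29.7
gripper_force: 30.0
time_s: 10.7
eef_pos: [437.1, 218.0, 104.3]
tcp_rot: [[0.993, 0.114, -0.001], [0.114, -0.993, 0.0], [-0.001, -0.0, -1.0]]
contact_force: [1.4, -0.3, 0.0]
gripper_width: 30.0
gripper_force: 30.0
t 10.7 p [437.1 218.  104.3] yaw 6.6 F [ 1.4 -0.3  0. ] w 30.0 j [  16.    7.  -48.  112.    6.   63. -118.]
  cm [ 4.26 22.43  0.41] rows 4.6 turn 0.362
t 10.7 p [437.1 218.  104.3] yaw 6.6 F [ 1.4 -0.3  0. ] w 30.0 j [  16.    7.  -48.  112.    6.   63. -118.]
  cm [ 4.37 39.81  0.4 ] rows 8.0 turn None
```

```bash
python3 -m handwheel '[{"linear":[0.8,4,0],"turn":0,"gripper":1},{"linear":[0.8,4.5,0],"turn":0,"gripper":1},{"linear":[0.8,4.5,0],"turn":0,"gripper":1},{"linear":[0.8,4.5,0],"turn":0,"gripper":1},{"linear":[0.5,4.5,0],"turn":0,"gripper":1}]'
python3 -m handwheel '[{"linear":[0.4,4.5,0],"turn":0,"gripper":1},{"linear":[0.2,4.5,0],"turn":0,"gripper":1},{"linear":[0,4.5,0],"turn":0,"gripper":1},{"linear":[0,2,0],"turn":0.12,"gripper":1},{"linear":[0,0,0],"turn":0.12,"gripper":1}]'
python3 -m handwheel '[{"linear":[0,0,0],"turn":0.12,"gripper":1},{"linear":[0,0,0],"turn":0,"gripper":1}]'
python3 -c "
from h import *
go(526,-172.5,70,-14.15)"
```

```text
time_s: 11.2
eef_pos: [500.5, 1.8, 104.3]
tcp_rot: [[0.993, 0.114, 0.002], [0.114, -0.993, -0.0], [0.002, 0.001, -1.0]]
contact_force: [1.1, 1.2, 0.3]
gripper_width: 29.9
gripper_force: 30.0
time_s: 11.7
eef_pos: [523.2, -154.8, 103.8]
tcp_rot: [[0.991, -0.137, 0.001], [-0.137, -0.991, -0.001], [0.001, 0.001, -1.0]]
contact_force: [0.3, 0.1, -0.5]
gripper_width: 29.6
gripper_force: 30.0
time_s: 11.9
eef_pos: [523.5, -150.0, 103.8]
tcp_rot: [[0.97, -0.244, 0.001], [-0.244, -0.97, -0.0], [0.001, -0.0, -1.0]]
contact_force: [-1.2, 0.6, -0.6]
gripper_width: 29.9
gripper_force: 30.0
t 11.9 p [ 523.5 -150.   103.8] yaw -14.1 F [-1.2  0.6 -0.6] w 29.9 j [ 39.  12. -28. 105.   6.  64. -96.]
  cm [0.79 2.12 3.38] rows 0.8 turn 0.0
```

```bash
python3 -m handwheel '[{"linear":[0.8,2.1,1.5],"turn":0,"gripper":1},{"linear":[0,0,2],"turn":0,"gripper":1},{"linear":[0,0,1.9],"turn":0,"gripper":1},{"linear":[0,0,0],"turn":0,"gripper":1}]'
python3 look.py 6 side scene
python3 - <<'E'
from h import *
go(526,-172.5,11,-14.15)
a=cv2.imread('pics/side6.png')[120:230,240:380];b=cv2.imread('pics/scene6.png')[100:210,270:410]
cv2.imwrite('pics/m6.png',cv2.resize(np.hstack([a,b]),None,fx=2.8,fy=2.8,interpolation=cv2.INTER_CUBIC))
E
```

```text
time_s: 12.3
eef_pos: [523.8, -171.4, 46.9]
tcp_rot: [[0.971, -0.241, -0.004], [-0.241, -0.971, 0.002], [-0.005, -0.001, -1.0]]
contact_force: [-0.6, -0.5, 0.2]
gripper_width: 30.0
gripper_force: 30.0
side [263. 384.] [218  51  49] [ 5.6 22.4 24.8] ((326.8572082519531, 160.94317626953125), (39.86487579345703, 27.594093322753906), 58.02473068237305)
side [305. 362.] [ 67 166  87] [ 3.3 22.4 24.9] ((360.1844177246094, 257.9039001464844), (28.67685317993164, 39.22429275512695), 35.449073791503906)
scene [143. 341.] [118 112 101] [48.  62.4 70.6] ((517.6884765625, -167.2857666015625), (23.503976821899414, 27.003639221191406), 71.8050765991211)
scene [309. 322.] [ 26 143  52] [ 6.9 23.2 25.5] ((361.0813293457031, 256.5809326171875), (28.63094711303711, 41.53031539916992), 35.90727615356445)
scene [273. 364.] [209  16   0] [ 4.6 22.4 25. ] ((327.27496337890625, 160.81053161621094), (39.064186096191406, 29.57202911376953), 60.11996841430664)
t 12.5 p [ 526.9 -172.2   50.3] yaw -14.0 F [ 0.1  1.  -1. ] w 29.8 j [ 39.  17. -27. 107.   9.  58. -96.]
  cm [-0.09  0.05  3.93] rows 0.8 turn 0.002
```

View pics/m6.png

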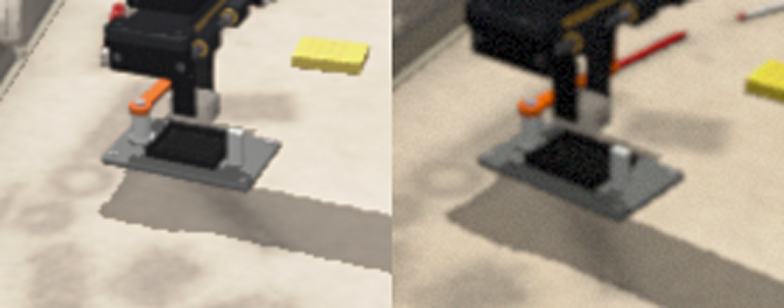

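The block hangs level over the dark pocket, with the lever open behind it. Lowering now.

```bash
python3 -m handwheel '[{"linear":[0,0,1.5],"turn":0,"gripper":1},{"linear":[0,0,1.2],"turn":0,"gripper":1},{"linear":[0,0,0.6],"turn":0,"gripper":1},{"linear":[0,0,0.3],"turn":0,"gripper":1},{"linear":[0,0,0],"turn":0,"gripper":1}]'
python3 -m handwheel '[{"linear":[0,0,0.1],"turn":0,"gripper":1},{"linear":[0,0,0.1],"turn":0,"gripper":1},{"linear":[0,0,0],"turn":0,"gripper":1}]'
python3 -c "
from h import *
go(526,-172.5,11,-14.15)"
```

```text
time_s: 13.0
eef_pos: [525.4, -172.0, 12.0]
tcp_rot: [[0.97, -0.243, -0.001], [-0.243, -0.97, 0.001], [-0.001, -0.0, -1.0]]
contact_force: [0.0, -0.1, -0.2]
gripper_width: 29.7
gripper_force: 30.0
time_s: 13.3
eef_pos: [526.1, -172.3, 11.0]
tcp_rot: [[0.97, -0.244, 0.001], [-0.244, -0.97, -0.0], [0.001, 0.0, -1.0]]
contact_force: [-0.4, 0.2, 1.1]
gripper_width: 29.6
gripper_force: 30.0
t 13.3 p [ 526.1 -172.3   11. ] yaw -14.1 F [-0.4  0.2  1.1] w 29.6 j [ 38.  20. -26. 108.  11.  54. -97.]
  cm [-0.01  0.02  0.  ] rows 0.0 turn 0.001
```

Near the floor (Fz +1). A touch lower, then release and lift.

```bash
python3 -m handwheel '[{"linear":[0,0,0.05],"turn":0,"gripper":1},{"linear":[0,0,0],"turn":0,"gripper":0.45},{"linear":[0,0,0],"turn":0,"gripper":0.45},{"linear":[0,0,0],"turn":0,"gripper":0.45},{"linear":[0,0,0],"turn":0,"gripper":0.45}]'
python3 -m handwheel '[{"linear":[0,0,-1],"turn":0,"gripper":0.45},{"linear":[0,0,-4],"turn":0,"gripper":0.45},{"linear":[0,0,-4.5],"turn":0,"gripper":0.45},{"linear":[-4,-3,-1],"turn":-0.15,"gripper":0.7},{"linear":[0,0,0],"turn":-0.15,"gripper":0.7}]'
python3 look.py 7 side scene
python3 - <<'E'
from h import *
for n in('side','scene'):
    c=cam(n)
    for d in models.spot_point(n,'lever_knob')[:2]: print(d['confidence'],world(c,*d['at'],84))
go(550,-282,100,75)
a=cv2.imread('pics/side7.png')[120:230,240:380];b=cv2.imread('pics/scene7.png')[100:210,270:410]
cv2.imwrite('pics/m7.png',cv2.resize(np.hstack([a,b]),None,fx=2.8,fy=2.8,interpolation=cv2.INTER_CUBIC))
E
```

```text
time_s: 13.8
eef_pos: [525.8, -172.2, 10.1]
tcp_rot: [[0.97, -0.244, -0.0], [-0.244, -0.97, -0.0], [-0.0, 0.0, -1.0]]
contact_force: [-0.1, 1.1, 0.6]
gripper_width: 46.0
gripper_force: 0.0
time_s: 14.3
eef_pos: [494.2, -129.7, 118.1]
tcp_rot: [[0.998, 0.065, 0.002], [0.065, -0.998, -0.001], [0.002, 0.001, -1.0]]
contact_force: [-0.6, 0.2, -0.0]
gripper_width: 38.4
gripper_force: 0.0
side [264. 383.] [217  51  49] [ 6.1 22.5 24.9] ((326.1898193359375, 160.99415588378906), (41.580718994140625, 26.1964054107666), 62.97821044921875)
side [170. 308.] [149 142 133] [15.7 28.2 32.5] ((524.369384765625, -171.9471893310547), (28.511884689331055, 37.36028289794922), 72.7549057006836)
side [304. 363.] [ 66 166  87] [ 5.9 22.6 24.9] ((360.6770324707031, 256.3837890625), (28.843368530273438, 40.26762390136719), 34.156837463378906)
scene [274. 367.] [190  16   8] [ 4.5 22.7 25.6] ((326.10418701171875, 161.14651489257812), (40.833492279052734, 28.805347442626953), 59.66114044189453)
scene [155. 337.] [163 154 137] [13.4 27.4 32.7] ((525.2102661132812, -168.4593963623047), (28.734834671020508, 40.7921257019043), 73.56205749511719)
scene [311. 322.] [ 33 144  59] [ 6.7 23.3 25.4] ((360.9621276855469, 257.3473815917969), (28.266357421875, 42.32131576538086), 35.356597900390625)
0.66 [ 551.65284152 -285.29493866   84.        ]
t 14.7 p [ 495.  -134.6  114.6] yaw 2.9 F [-1.  -0.6 -0.8] w 26.2 j [ 41.   8. -31. 108.   4.  65. -78.]
  cm [ 4.74 15.    1.45] rows 3.2 turn -1.258
```

View pics/m7.png

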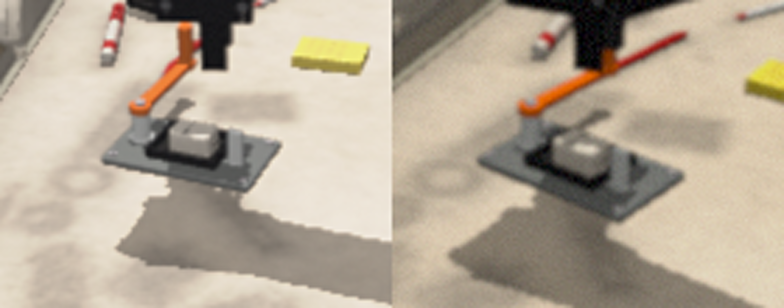

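The block sits flat in the pocket with its top at 32 mm, and the lever is open with its knob at about (551,-284). Next I go over the knob, turned so that the fingers straddle it along its direction of travel.

```bash
python3 -m handwheel '[{"linear":[0,0,0],"turn":-0.14,"gripper":0.4},{"linear":[0,0,0],"turn":-0.14,"gripper":0.4},{"linear":[0,0,0],"turn":-0.14,"gripper":0.4},{"linear":[0,0,0],"turn":-0.14,"gripper":0.4},{"linear":[0,0,0],"turn":-0.14,"gripper":0.4}]'
python3 -m handwheel '[{"linear":[0,0,0],"turn":-0.14,"gripper":0.4},{"linear":[0,0,0],"turn":-0.14,"gripper":0.4},{"linear":[0,0,0],"turn":-0.14,"gripper":0.4},{"linear":[0,0,0],"turn":-0.14,"gripper":0.4}]'
python3 - <<'E'
from h import *
for n in('side','scene','wrist'):
    c=cam(n)
    for d in models.spot_point(n,'lever_knob')[:2]: print(n,d['confidence'],world(c,*d['at'],84))
go(551,-284,100,75)
E
```

```text
time_s: 15.2
eef_pos: [495.0, -134.3, 114.6]
tcp_rot: [[0.726, 0.687, -0.001], [0.687, -0.726, 0.001], [0.0, -0.001, -1.0]]
contact_force: [0.7, 0.2, -0.3]
gripper_width: 50.6
gripper_force: 0.0
time_s: 15.6
eef_pos: [495.0, -134.3, 114.6]
tcp_rot: [[0.25, 0.968, -0.001], [0.968, -0.25, 0.001], [0.001, -0.001, -1.0]]
contact_force: [0.4, -0.4, -0.0]
gripper_width: 52.3
gripper_force: 0.0
side 0.49 [ 542.32091587 -275.07843635   84.        ]
scene 0.81 [ 549.2692757  -290.39557405   84.        ]
t 15.9 p [ 495.  -134.2  114.9] yaw 75.1 F [-0.7  0.4 -0.5] w 52.1 j [ 46.   9. -37. 108.   6.  65.  -7.]
  cm [-13.04   9.26   1.49] rows 3.2 turn 0.002
```

```bash
python3 -m handwheel '[{"linear":[-3.2,2.3,0.3],"turn":0,"gripper":0.4},{"linear":[-3.3,2.3,0.3],"turn":0,"gripper":0.4},{"linear":[-3.3,2.3,0.3],"turn":0,"gripper":0.4},{"linear":[-3.2,2.3,0.3],"turn":0,"gripper":0.4},{"linear":[0,0,0],"turn":0,"gripper":0.4}]' 10
python3 - <<'E'
from h import *
for n in('side','scene','wrist'):
    c=cam(n)
    if n=='wrist': save(c,'pics/w8.png')
    for d in models.spot_point(n,'lever_knob')[:2]: print(n,d['at'],d['confidence'],world(c,*d['at'],84))
go(550.5,-284,46,75)
E
```

```text
time_s: 16.4
eef_pos: [550.4, -290.3, 101.7]
tcp_rot: [[0.264, 0.965, -0.001], [0.965, -0.264, -0.002], [-0.002, -0.0, -1.0]]
contact_force: [0.1, -0.3, 0.5]
gripper_width: 52.1
gripper_force: 0.0
scene [105.7, 348.1] 0.6 [ 553.82353359 -296.80815195   84.        ]
wrist [226.8, 321.1] 0.77 [ 548.9025806  -281.66526987   84.        ]
t 16.7 p [ 551.1 -281.6  103.4] yaw 75.4 F [-0.3 -0.3 -0.4] w 52.1 j [ 50.  22. -31.  94.  12.  67.   1.]
  cm [-0.25  0.    5.74] rows 1.1 turn 0.007
```

View pics/w8.png

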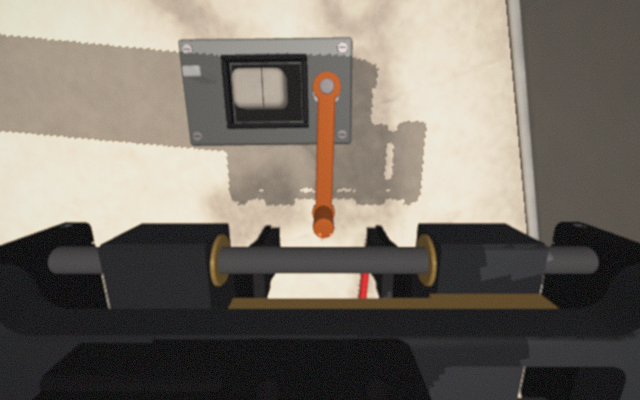

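The knob at (227,321) is centred between the fingers, and the white block lies fully inside the pocket at (88,260). Going down around the knob.

```bash
python3 -m handwheel '[{"linear":[-0.1,0,2],"turn":0,"gripper":0.4},{"linear":[0,0,2],"turn":0,"gripper":0.4},{"linear":[0,0,1.7],"turn":0,"gripper":0.45},{"linear":[0,0,0],"turn":0,"gripper":0.75},{"linear":[0,0,0],"turn":0,"gripper":0.75}]' 10
python3 -m handwheel '[{"linear":[0,0,0],"turn":0,"gripper":0.75},{"linear":[0,0,0],"turn":0,"gripper":0.75},{"linear":[0,0,0],"turn":0,"gripper":0.75},{"linear":[0.1,-1.4,0],"turn":0.14,"gripper":0.75}]' 10
python3 -c "
from h import *
go(479.5,-160.8,46,-14.15)"
```

```text
time_s: 17.2
eef_pos: [550.7, -283.7, 46.2]
tcp_rot: [[0.254, 0.967, -0.0], [0.967, -0.254, 0.0], [0.0, -0.0, -1.0]]
contact_force: [0.3, -0.0, 1.1]
gripper_width: 38.9
gripper_force: 0.0
time_s: 17.6
eef_pos: [539.2, -280.1, 46.8]
tcp_rot: [[0.389, 0.921, 0.003], [0.921, -0.389, -0.0], [0.001, 0.003, -1.0]]
contact_force: [0.9, -0.0, 0.5]
gripper_width: 22.0
gripper_force: 0.4
t 17.6 p [ 539.2 -280.1   46.8] yaw 67.1 F [ 0.9 -0.   0.5] w 22.0 j [ 49.  23. -29.  99.  13.  60.  -7.]
  cm [  8.67 -10.14   0.06] rows 2.7 turn 1.418
```

```bash
python3 -m handwheel '[{"linear":[0.1,-1.4,0],"turn":0.14,"gripper":0.75},{"linear":[0.1,-1.4,0],"turn":0.14,"gripper":0.75},{"linear":[0.1,-1.4,0],"turn":0.14,"gripper":0.75},{"linear":[0.1,-1.4,0],"turn":0.14,"gripper":0.75},{"linear":[0.1,-1.4,0],"turn":0.14,"gripper":0.75}]' 10
python3 -m handwheel '[{"linear":[0.1,-1.4,0],"turn":0.14,"gripper":0.75},{"linear":[0.1,-1.4,0],"turn":0.14,"gripper":0.75},{"linear":[0.1,-1.4,0],"turn":0.14,"gripper":0.75},{"linear":[0,0,0],"turn":0,"gripper":0.75}]' 10
python3 -c "
from h import *
go(479.5,-160.8,46,-14.15)"
```

```text
time_s: 18.1
eef_pos: [487.0, -233.2, 46.7]
tcp_rot: [[0.893, 0.451, 0.001], [0.451, -0.893, -0.001], [0.001, 0.002, -1.0]]
contact_force: [0.9, -0.4, 0.1]
gripper_width: 21.9
gripper_force: 0.4
time_s: 18.5
eef_pos: [476.4, -190.8, 46.6]
tcp_rot: [[0.998, 0.056, 0.001], [0.056, -0.998, -0.0], [0.001, 0.0, -1.0]]
contact_force: [-0.4, -0.8, 0.7]
gripper_width: 21.7
gripper_force: 0.0
t 18.5 p [ 476.4 -190.8   46.6] yaw 3.2 F [-0.4 -0.8  0.7] w 21.7 j [ 40.  12. -23. 112.   5.  57. -72.]
  cm [ 0.48 -2.98  0.06] rows 0.6 turn 0.303
```

```bash
python3 -m handwheel '[{"linear":[0.1,-1.2,0],"turn":0.14,"gripper":0.75},{"linear":[0.1,-1.2,0],"turn":0.14,"gripper":0.75},{"linear":[0,-0.4,0],"turn":0,"gripper":0.75},{"linear":[0,0,0],"turn":0,"gripper":0.75}]' 10
python3 -c "
from h import *
go(479.5,-160.8,46,-14.15)"
```

```text
time_s: 18.9
eef_pos: [479.7, -164.7, 46.2]
tcp_rot: [[0.976, -0.218, 0.0], [-0.218, -0.976, -0.0], [0.0, 0.0, -1.0]]
contact_force: [0.4, -0.5, -0.7]
gripper_width: 22.0
gripper_force: 0.0
t 18.9 p [ 479.7 -164.7   46.2] yaw -12.6 F [ 0.4 -0.5 -0.7] w 22.0 j [ 37.  11. -22. 113.   5.  57. -91.]
  cm [-0.11 -0.37  0.02] rows 0.1 turn 0.027
```

```bash
python3 -m handwheel '[{"linear":[0,-0.3,0],"turn":0,"gripper":0.75},{"linear":[0,-0.2,0],"turn":0,"gripper":0.75},{"linear":[0,0,0],"turn":0,"gripper":0.75}]' 10
```

```text
time_s: 19.2
eef_pos: [480.5, -160.0, 46.1]
tcp_rot: [[0.975, -0.223, 0.0], [-0.223, -0.975, -0.0], [0.0, 0.0, -1.0]]
contact_force: [-0.0, 0.4, 1.2]
gripper_width: 21.8
gripper_force: 0.0
```

```bash
for i in 1 2 3; do python3 -m handwheel '[{"linear":[0,-0.1,0],"turn":0,"gripper":0.75},{"linear":[0,-0.1,0],"turn":0,"gripper":0.75},{"linear":[0,0,0],"turn":0,"gripper":0.75}]' 10 | egrep 'eef|force'; done
```

```text
eef_pos: [480.6, -159.7, 46.1]
contact_force: [-0.4, -4.1, -0.1]
gripper_force: 2.4
eef_pos: [480.7, -159.6, 46.0]
contact_force: [-0.8, -8.4, -1.0]
gripper_force: 4.2
eef_pos: [480.7, -159.5, 46.0]
contact_force: [-2.0, -13.0, -1.1]
gripper_force: 6.0
```

Firm stop felt (force rising to 13 N with no motion). I'll release, rise clear, and check.

```bash
python3 -m handwheel '[{"linear":[0,0.6,0],"turn":0,"gripper":0.7},{"linear":[0,0.2,0],"turn":0,"gripper":0.5},{"linear":[0,0,0],"turn":0,"gripper":0.5},{"linear":[0,0,0],"turn":0,"gripper":0.5},{"linear":[0,0,-2],"turn":0,"gripper":0.5}]' 10 | egrep 'eef|force|width'
python3 -m handwheel '[{"linear":[0,0,-4],"turn":0,"gripper":0.5},{"linear":[0,0,-4],"turn":0,"gripper":0.5},{"linear":[-1,-4,-2],"turn":0,"gripper":0.5},{"linear":[-1,-4.5,0],"turn":0,"gripper":0.5},{"linear":[0,-4.5,0],"turn":0,"gripper":0.5}]'| egrep 'time|eef|force'
python3 look.py 9 side scene
python3 - <<'E'
from h import *
for n in('side','scene'):
    c=cam(n)
    for d in models.spot_point(n,'lever_knob')[:1]: print(n,d['confidence'],world(c,*d['at'],84))
    K=c['K'];im=c['color'].astype(int); m=(im[...,0]>150)&(im[...,1]<im[...,0]*.65)&(im[...,2]<im[...,1]*.7)
    P=np.array([world(c,a,b) for a,b in zip(*np.nonzero(m))]); P=P[(abs(P[:,0]-526)<90)&(abs(P[:,1]+172)<70)&(P[:,2]>30)&(P[:,2]<52)]
    print(cv2.minAreaRect(P[:,:2].astype(np.float32)))
a=cv2.imread('pics/side9.png')[110:220,240:380];b=cv2.imread('pics/scene9.png')[100:210,270:410]
cv2.imwrite('pics/m9.png',cv2.resize(np.hstack([a,b]),None,fx=2.8,fy=2.8,interpolation=cv2.INTER_CUBIC))
E
```

```text
eef_pos: [478.0, -160.1, 63.9]
contact_force: [0.6, 0.9, 0.0]
gripper_width: 42.1
gripper_force: 0.0
time_s: 21.1
eef_pos: [489.6, -28.6, 167.3]
contact_force: [1.2, -0.5, -0.2]
gripper_force: 0.0
side [263. 382.] [223  52  50] [ 4.6 22.4 24.6] ((325.7386474609375, 160.7065887451172), (40.552764892578125, 28.92873191833496), 56.8091926574707)
side [173. 307.] [144 137 129] [14.  27.8 33.1] ((524.2528686523438, -166.6165771484375), (22.96050453186035, 37.81718444824219), 84.65155792236328)
side [305. 362.] [ 67 167  87] [ 1.5 22.2 25. ] ((360.11737060546875, 257.9544982910156), (27.7403564453125, 38.96456527709961), 32.84505081176758)
scene [275. 366.] [207  15   4] [ 7.1 22.7 25.3] ((326.00390625, 161.99136352539062), (40.30470657348633, 27.264755249023438), 62.06810760498047)
scene [311. 323.] [ 16 142  51] [ 6.3 23.5 25.3] ((359.62225341796875, 256.5930480957031), (30.815509796142578, 39.917945861816406), 25.220186233520508)
scene [154. 336.] [199 191 170] [13.8 25.4 32.9] ((521.462646484375, -165.3329315185547), (21.083356857299805, 43.855499267578125), 79.42182159423828)
scene [232. 247.] [29 21 25] [ 5.7 21.4 25. ] ((562.888427734375, 148.0624542236328), (30.432518005371094, 43.386131286621094), 76.57672882080078)
side 0.64 [ 487.75809057 -172.57988084   84.        ]
((530.1895141601562, -172.81790161132812), (19.559350967407227, 116.08657836914062), 77.27099609375)
scene 0.58 [ 490.08625397 -172.53546753   84.        ]
((529.302978515625, -173.95132446289062), (18.792898178100586, 117.79689025878906), 76.16142272949219)
```

View pics/m9.png

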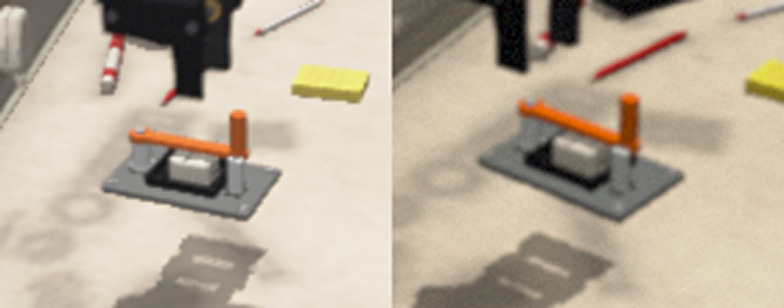

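The bar crosses the block along the dock's x axis (within about 1°) and rests against the keeper. The block is flat with its top at 32–33 mm, and the gripper is clear.

```bash
python3 -c "
from cell import arm; print(arm.sign_off())"
```

```text
the job is handed in; nothing more can be done
None
```

The white charger sits flat in the dock's pocket and the orange lever is shut against its stop; the black charger was not touched, and the job was handed in at about 21 s of the 48 s allowed.

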